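Clamp a microscope condenser in the V of a centring fixture

TASK

Stand the microscope condenser upright on the bed of the centring fixture, between the V-block and the sliding jaw, and let go of it. Then push the sliding jaw up behind it so that it slides into the V and stays held firmly against both V faces by the jaw alone. Press only as hard as that takes, for the glass inside is delicate, and leave the other parts on the bench where they are.

Things in the scene. Friction and masses are not known exactly. Their poses are not given: they have to be found in the camera images.
- condenser: Microscope condenser, round, 74 mm tall, about 0.35 kg, standing on the bench at first. From the foot up: dark metal sleeve 40 mm in diameter, 30 mm high; black knurled body 54 mm in diameter, 30 to 64 mm above the foot (grip here); top ring 32 mm in diameter with the lens. Origin: centre of its foot; z its axis, upwards. Its yaw does not matter.
- fixture: Fixed centring fixture: smooth aluminium bed 280 x 120 mm, top 12 mm above the bench, with a dark V-block and a sliding jaw. Origin: on the bench under the axis of the seated condenser; x along the bed from jaw to V, y to its left, z up. Bed: x -220 to 60 mm. V-block: 24 mm high above the bed, x -6 to 56, y -47 to 47 mm, opening towards -x.
- seat (a point): Point on the bed's top (12 mm above the bench) under the axis of the seated condenser, marked by a small round window; same axes as the fixture.
- vee_left: Upright ground steel plate 38 x 24 x 5 mm, the V face on the fixture's +y side, 45 degrees to the fixture's x. The two faces form a 90 degree V about 62 mm wide at the mouth; a 40 mm cylinder touching both has its axis over the seat. Origin: at the seat point, axes as the fixture. Smooth, friction about 0.15; over 16 N on one face harms the condenser.
- vee_right: The like plate that forms the V face on the fixture's -y side. Origin: at the seat point, axes as the fixture.
- jaw: Sliding jaw: dark block 46 mm wide, 24 high, sliding along the fixture's x only. In front a flat steel pad 40 x 22 mm on springs (12 N/mm), carried by a screw left 0 to 8 mm out (not measured). No lock: its guide drags with 6 N and holds it there. Origin: foot of the pad's face at screw 0, 12 mm above the bench, axes as the fixture; starts 90 to 110 mm from the seat, ends 20 to 28 mm from it.
- lug (a point): Middle of the rear face of the jaw's thumb lug, 44 mm above the bed; axes as the fixture. The lug is an upright plate 10 mm thick, 40 wide, its top 64 mm above the bed, its rear face flush with the jaw's rear end, 50 mm behind the jaw's origin. Push it along the fixture's +x with 10 to 15 N in all (drag included) when seated; over 20 N at the pad harms the condenser.
- eyepiece: Eyepiece, black and steel, 32 mm in diameter and 44 mm tall, standing on the bench; not to be disturbed. Origin: centre of its foot.
- objective: Objective lens, aluminium, 24 mm in diameter and 46 mm tall, standing on the bench; not to be disturbed. Origin: centre of its foot.
- field_lens: Black ribbed field lens mount, 72 mm in diameter and 18 mm high, lying on the bench; not to be disturbed. Origin: centre of its underside.
- cleaner: Small amber bottle of lens cleaner, 38 mm in diameter and 75 mm tall; not to be disturbed. Origin: centre of its foot.
There are look-alikes about, which are no part of the job. Leave any red look-alike of the condenser alone.

How it is judged (in metres and radians):
On the way:
1. the condenser stands upright and let go on the fixture's bed, between the jaw and the V (z of condenser in the frame of seat between -0.002 and 0.002 m and x of condenser in the frame of seat between -0.09 and 0.004 m and y of condenser in the frame of seat between -0.02 and 0.02 m and angle between condenser's own z axis and vertical below 0.05 rad and contact force between condenser and the fingers below 0.1 N), for 0.2 s.
At the end, for the whole second after the job is handed in: The condenser stands upright (within 0.04 rad) on the bed, its axis within 2 mm of the seat axis, at rest, and is squeezed by the jaw alone: the jaw presses on it with more than 2.5 N and it presses on each V face with more than 1 N (horizontal distance between condenser and seat below 0.002 m and z of condenser in the frame of seat between -0.002 and 0.002 m and angle between condenser's own z axis and vertical below 0.04 rad and contact force between condenser and vee_left above 1 N and contact force between condenser and vee_right above 1 N and contact force between condenser and jaw above 2.5 N and linear speed of each of condenser, jaw below 0.01 m/s); the robot touches nothing.
It fails at once if the condenser is pressed too hard (over 20 N by the jaw or over 16 N on a V face) (contact force between condenser and jaw above 20 N or contact force between condenser and vee_left above 16 N or contact force between condenser and vee_right above 16 N).
It fails at once if the condenser is tipped over (angle between condenser's own z axis and vertical above 0.5 rad).
It fails at once if another part on the bench is moved by more than 15 mm (distance of any of eyepiece, objective, field_lens, cleaner from where it was at the start of the episode above 0.015 m).
It also fails if it takes over 56 s, if anything falls off the work surface, if the arm or the gripper's body presses on something with over 40 N, if the wrist force passes 120 N, or if a joint passes its speed limit or range.

ROBOT

A 6-joint arm with a two-finger parallel gripper is mounted at the origin on the work surface. World frame = base frame: x ahead of the robot, y to its left, z up, the work surface at z = 0. Lengths are in mm, angles in rad, forces in N, time in s.
With the tool pointing down it reaches from about 350 to 775 mm from the base axis. Payload 7.3 kg.
Tool frame: the origin (TCP) lies midway between the tips of the shut fingers; the grasp point (between the pads) lies 19 mm behind it; z points along the fingers, x is the direction in which the jaws open and shut, and the axes are right-handed (so a half turn about z gives the same grasp; the last joint's range is limited). The gripper opens to 92 mm and grips with 3 to 60 N. Pads are 19 mm wide; open, the fingers measure 130 mm over their backs; the gripper's body (75 mm by 190 mm) begins 47 mm behind the grasp point.
Start: joints at [-1.296, 0.342, 1.524, -0, 1.275, -0.146], TCP at [214.481, -479.21, 226.741] pointing down, gripper open.
Joint ranges: [-2.53, 2.53], [-0.77, 2.02], [0.04, 2.7], [-1, 4.14], [0.28, 2.66], [-3.11, 3.11]. Speed limits (rad/s): [2.57, 2.57, 3.14, 3.14, 3.14, 3.14].

INTERFACE

Orientations are given as [roll, pitch, yaw] about the fixed x, y, z axes, in that order (R = Rz(yaw) Ry(pitch) Rx(roll)).
In Python, from plant import bot gives the robot as it stands.
- The arm moves only by the shell command python3 -m pendant 'ROWS' [OPENING]. ROWS is JSON, a list of rows, each an object with "linear": the shift along the world's x, y, z in mm, a list of three; "twist": the turn about the world's z in degrees. In form: [{"linear": [x, y, z], "twist": twist}, ...]. A call has 1 to 20 rows; each row is the pose to reach, as a shift and turn from the pose commanded when the call began; what a row does not reach only later rows make up. A row lasts 1/8 s, in which the tool goes at most 62.5 mm and 10.7 degrees, less where a joint would pass 70% of its speed; a pose out of reach is approached as far as the arm can. A call with a gripper value outside its range is refused whole. OPENING is the closure in counts, from 0 (fully open) to 255 (shut), set as the call begins (- or left out, the last holds). The fingers move at their own pace and stop on an object; the grip force is fixed at half the most. Time passes only in rows, so rows that repeat a pose let the fingers close. It gives the time, the measured TCP pose, the force and the opening at its end, in the units of the state.
- bot.get_obs(): the state, without advancing time (a new reading comes with each control period).
- bot.capture(name): name is "scene" or "top"; returns a dict with "frame" (480x640x3 uint8, blue, green, red), "z_map" (480x640 float32, mm along the optical axis (not along the pixel's ray), 0 where there is no reading), "fx", "fy", "cx", "cy" (pixels), "k1" (the pictures are not rectified: a ray, as slopes to the right and down, at radius r is drawn at 1 + k1 r^2 times it, then the intrinsics apply), "rvec" (rotation vector, rad) and "tvec" (3), from world to camera coordinates, as OpenCV has them. Camera axes: x right, y down, z forward; pixel columns grow to the right and rows downward; lengths in mm; the calibration is good to about 2 mm. A picture is of the moment at which its call begins.
- bot.close_job(): hands the job in, once; it reports no verdict.
The state is a dict: "time": time; "joint_positions": joint angles; "dq": joint speeds; "tau": joint torques, N m; "tool_pos": TCP position; "tcp_rot": TCP orientation; "contact_force": force on the tool from outside, world axes, zero at the start; "moment": the same for the moment, N m; "grip_width": finger opening in mm.
Only numpy, scipy, OpenCV 4.12 (cv2) and the standard library are available. Lean on these libraries where they do the work, as an engineer would, in place of code of your own. Each camera call takes 0.05 s, during which the arm holds its last target. There are 200 camera calls.

## Working session

There is one attempt and no reset: what is moved stays moved. The work goes in short steps, Python scripts to look and compute and a shell command to move; the robot and the scene stay as the last step left them, time stands still between calls to the robot, and variables do not carry over. Pictures are saved under pics/ and viewed, about 8 in all and at most 12, crops included, and the job is handed in when it is done.

```bash
mkdir -p pics; ls; cat > h.py <<'E'
import numpy as np, cv2
from plant import bot
def cap(n,f=None):
    c=bot.capture(n)
    if f: cv2.imwrite('pics/'+f,c['frame']); np.savez('pics/'+f[:-4]+'.npz',**c)
    return c
def load(f): return {k:v for k,v in np.load('pics/'+f+'.npz').items()}
def rays(c,uv):
    uv=np.atleast_2d(np.array(uv,float)); d=np.stack([(uv[:,0]-c['cx'])/c['fx'],(uv[:,1]-c['cy'])/c['fy']],1)
    s=d.copy()
    for _ in range(20): s=d/(1+c['k1']*(s**2).sum(1,keepdims=True))
    return np.c_[s,np.ones(len(s))]
def toworld(c,P):
    R=cv2.Rodrigues(np.array(c['rvec'],float))[0]; return (P-np.array(c['tvec']).ravel())@R
def onz(c,uv,z):   # pixel to plane height z
    o=toworld(c,np.zeros((1,3)))[0]; d=toworld(c,rays(c,uv))-o
    return o+d*((z-o[2])/d[:,2:3])
def depthpt(c,uv):
    uv=np.atleast_2d(uv); r=rays(c,uv); return toworld(c,r*c['z_map'][uv[:,1].astype(int),uv[:,0].astype(int)][:,None])
def cloud(c):
    v,u=np.nonzero(c['z_map']>0); uv=np.c_[u,v]; return uv,depthpt(c,uv)
def proj(c,P):
    R=cv2.Rodrigues(np.array(c['rvec'],float))[0]; q=np.atleast_2d(P)@R.T+np.array(c['tvec']).ravel(); s=q[:,:2]/q[:,2:]; s=s*(1+c['k1']*(s**2).sum(1,keepdims=True))
    return s*[c['fx'],c['fy']]+[c['cx'],c['cy']]
E
python3 - <<'E'
from h import *
for n in('scene','top'):
    c=cap(n,n+'0.png'); print(n,c['fx'],c['cx'],c['cy'],c['k1'],toworld(c,np.zeros((1,3))))
print(bot.get_obs())
E
```

```text
pics
scene 596.8669974634529 321.2563309276097 236.87724903711526 -0.03241609911833209 [[1393.48956707 -596.03742343  759.41722111]]
top 488.74597073733685 323.4785452642556 228.2613631359023 -0.06176373667156759 [[ 488.35299439   41.9363172  1018.96777971]]
{'time': 0.1, 'joint_positions': array([-1.29602818e+00,  3.42657472e-01,  1.52492079e+00, -7.89123402e-06,
        1.27538603e+00, -1.45998574e-01]), 'dq': array([ 1.03312228e-03, -1.09948167e-03, -3.18422365e-03,  1.04894397e-03,
       -6.59601959e-04,  8.50468318e-05]), 'tau': array([ 2.15760556e-03, -4.32002449e+01, -2.44695926e+01,  7.19887996e-02,
        5.25960024e-02, -3.52438838e-05]), 'tool_pos': array([ 214.36203365, -478.84970091,  226.11240182]), 'tcp_rot': array([-3.14140057e+00,  1.35814341e-03, -1.15002717e+00]), 'contact_force': array([ 0.81547865,  0.03211509, -0.83899443]), 'moment': array([-0.01077428,  0.00051134, -0.01126512]), 'grip_width': 92.20322051541206}
```

View pics/scene0.png

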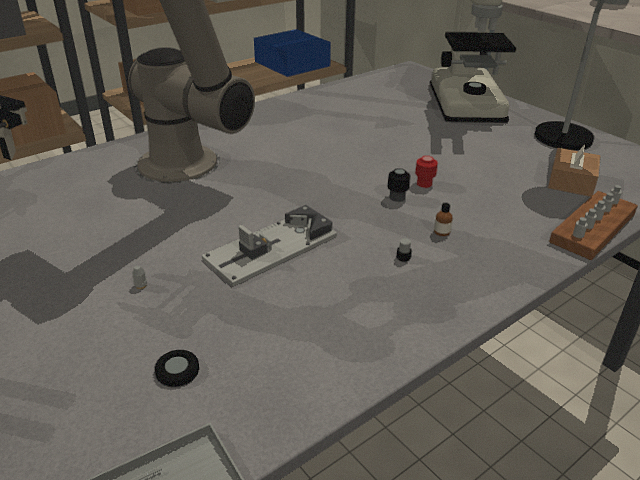

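View pics/top0.png

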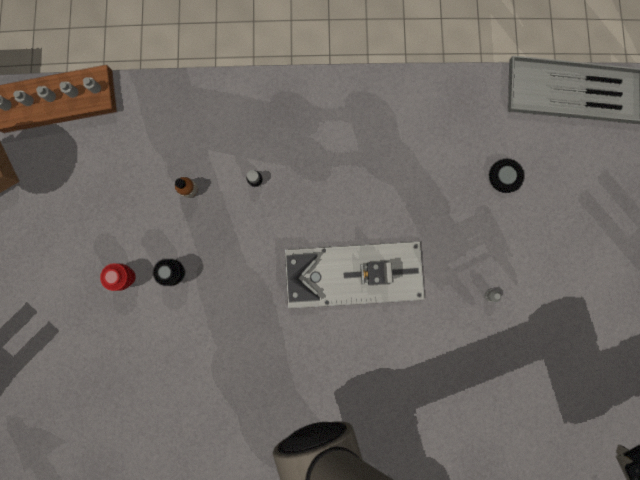

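Candidates: the black knurled one at top (169,272) / scene (399,184); the red look-alike at top (117,277) / scene (426,170), which I leave alone; and the small eyepiece at top (254,178) / scene (404,250). I choose the black one and check it, with the fixture, in one enlarged crop.

```bash
python3 - <<'E'
from h import *
t=load('top0'); s=load('scene0')
a=cv2.resize(t['frame'][232:316,280:432],None,fx=5,fy=5,interpolation=cv2.INTER_CUBIC)[:, :760]
b=cv2.resize(t['frame'][250:295,95:195],(380,171),interpolation=cv2.INTER_CUBIC)
d=cv2.resize(s['frame'][150:210,370:450],(228,171),interpolation=cv2.INTER_CUBIC)
im=np.zeros((420+171,760,3),np.uint8); im[:420]=a; im[420:,:380]=b; im[420:,380:608]=d
cv2.imwrite('pics/crop1.png',np.clip(im*1.6,0,255).astype(np.uint8))
uv,P=cloud(t)
def sel(x0,x1,y0,y1,z0,z1):
    m=(P[:,0]>x0)&(P[:,0]<x1)&(P[:,1]>y0)&(P[:,1]<y1)&(P[:,2]>z0)&(P[:,2]<z1); return uv[m],P[m]
c0=onz(t,[169,272],64)[0]; print('cond rough',c0, 'red',onz(t,[117,277],64))
for cc,PP in (('top',P),('scene',cloud(s)[1])):
    m=(np.hypot(PP[:,0]-c0[0],PP[:,1]-c0[1])<45)
    for z0,z1 in((58,68),(70,80)):
        q=PP[m&(PP[:,2]>z0)&(PP[:,2]<z1)]; 
        if len(q)>5: print(cc,z0,len(q),q.mean(0),cv2.minEnclosingCircle(q[:,:2].astype(np.float32)))
m=(uv[:,0]>275)&(uv[:,0]<435)&(uv[:,1]>235)&(uv[:,1]<315)&(P[:,2]>7)&(P[:,2]<17)
r=cv2.minAreaRect(P[m][:,:2].astype(np.float32)); print('bed',r,cv2.boxPoints(r),np.median(P[m][:,2]))
E
```

```text
cond rough [502.21598749 343.52648449  64.        ] red [[494.00297313 447.21396057  64.        ]]
top 58 285 [501.89757691 347.13569074  64.70282063] ((502.77752685546875, 350.07586669921875), 27.63358497619629)
top 70 244 [502.75175795 349.21418314  73.55004419] ((503.8995361328125, 348.7906799316406), 19.454246520996094)
scene 58 148 [511.47329937 342.2150197   63.24094177] ((502.5191955566406, 349.1741638183594), 29.32073974609375)
scene 70 65 [503.901515   350.39514616  72.54339142] ((502.7676086425781, 351.77313232421875), 18.172515869140625)
bed ((490.8345947265625, -22.253158569335938), (120.3068618774414, 281.2893371582031), 2.3964931964874268) [[ 424.85278   115.753204]
 [ 436.61475  -165.2901  ]
 [ 556.8164   -160.25952 ]
 [ 545.05444   120.78378 ]] 11.900842749324804
```

View pics/crop1.png

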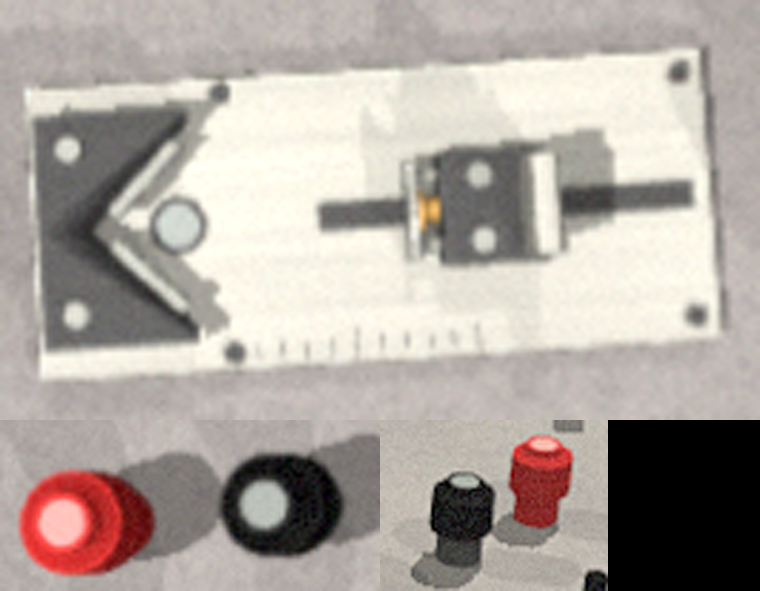

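The chosen part is black and knurled with a grey lens; the red one is beside it, about 100 mm further in +y. The crop shows the seat window at crop (178,226), the V on the left, the pad face at about x=405 and the lug rear at about x=556-565. Next I work out these positions.

```bash
python3 - <<'E'
from h import *
t=load('top0');s=load('scene0')
f=lambda x,y:((x+.5)/5-.5+280,(y+.5)/5-.5+232)
w=onz(t,f(178,226),12)[0]; print('window',w)
seat0=np.array([487.5,57.7]); th=np.deg2rad(92.4); R=np.array([[np.cos(th),-np.sin(th)],[np.sin(th),np.cos(th)]])
for n,c in(('top',t),('scene',s)):
    uv,P=cloud(c); L=(P[:,:2]-seat0)@R; z=P[:,2]
    m=(abs(L[:,1])<18)&(L[:,0]>-185)&(L[:,0]<-60)&(z>68)&(z<82); print(n,'lug top',m.sum(),L[m].min(0),L[m].max(0),np.median(z[m]))
    m=(abs(L[:,1])<18)&(L[:,0]>-185)&(L[:,0]<-60)&(z>30)&(z<42); print(n,'jaw top',m.sum(),L[m].min(0),L[m].max(0))
for p,z in((( 556,205),76),((530,205),76),((405,210),34),((440,205),36),((563,250),36)): print(p,(onz(t,f(*p),z)[0][:2]-seat0)@R)
for n,p in dict(eyep=(254,178),bottle=(185,186),obj=(495,295)).items(): print(n,onz(t,p,40))
E
python3 -m pendant '[{"linear":[72,120,0],"twist":10},{"linear":[150,250,0],"twist":20},{"linear":[220,380,0],"twist":30},{"linear":[250,500,0],"twist":40},{"linear":[270,620,0],"twist":50},{"linear":[280,700,0],"twist":60},{"linear":[285,760,0],"twist":68},{"linear":[289,828,0],"twist":68},{"linear":[289,828,0],"twist":68},{"linear":[289,828,0],"twist":68},{"linear":[289,828,0],"twist":68},{"linear":[289,828,0],"twist":68},{"linear":[289,828,0],"twist":68},{"linear":[289,828,0],"twist":68},{"linear":[289,828,0],"twist":68}]' 0
```

```text
window [487.80572606  58.09790231  12.        ]
top lug top 105 [-148.40926897  -17.88064111] [-137.49999443   16.92810615] 75.44349815659264
top jaw top 345 [-138.27037906  -17.94726737] [-92.40682404  17.95308737]
scene lug top 67 [-149.33946738  -17.97362769] [-135.28518057   17.98205533] 73.55784549515484
scene jaw top 158 [-148.42570912  -17.80668557] [-90.76401269  17.9671885 ]
(556, 205) [-146.35163706    0.69125152]
(530, 205) [-1.36339825e+02  6.02544023e-02]
(405, 210) [-91.36238171  -1.07759067]
(440, 205) [-105.36569254   -2.19379708]
(563, 250) [-153.38033676   18.83777455]
eyep [[690.37250371 178.72393633  40.        ]]
bottle [[676.91202774 320.09398611  40.        ]]
obj [[ 443.67535818 -301.83299178   40.        ]]
time: 1.98
tool_pos: [503.1, 352.2, 225.1]
tcp_rot: [3.142, 0.001, 0.041]
contact_force: [-0.9, 0.5, -1.1]
grip_width: 92.2
```

```bash
python3 - <<'E'
from h import *
s=cap('scene','scene1.png'); o=bot.get_obs(); print(o['tool_pos'],o['time'],o['tcp_rot'],np.abs(o['dq']).max())
p=proj(s,np.array([o['tool_pos'],[503,349.5,74]])); print(p)
t=cap('top','top1.png'); print(proj(t,np.array([o['tool_pos'],[503,349.5,74]])))
x,y=p[0].astype(int); x0,y0=x-100,y-70
a=cv2.resize(s['frame'][y0:y0+200,x0:x0+200],None,fx=3,fy=3,interpolation=cv2.INTER_CUBIC); print(x0,y0)
cv2.imwrite('pics/crop2.png',np.clip(a*1.6,0,255).astype(np.uint8))
E
```

```text
[503.02955029 351.06631187 225.26352381] 2.025 [3.14106420e+00 1.60996207e-03 3.97619304e-02] 0.06326140783270029
[[405.27300876 111.5974789 ]
 [399.33669673 170.37699556]]
[[133.70795011 270.62299009]
 [164.35216963 271.59485842]]
305 41
```

View pics/crop2.png

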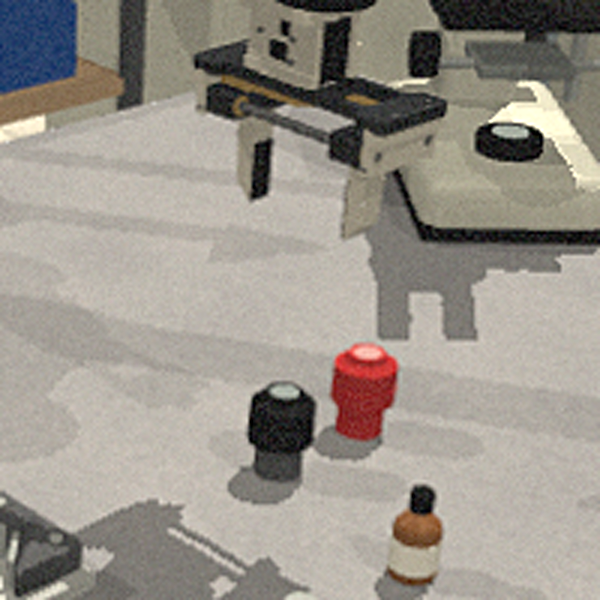

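The gripper is lined up above the black condenser (crop (282,400)). Its tips, midway at crop (305,216), agree with the predicted TCP pixel to about 1-2 px. Now I descend and grip.

```bash
python3 -m pendant '[{"linear":[0,1,-50],"twist":0},{"linear":[0,1,-100],"twist":0},{"linear":[0,1,-140],"twist":0},{"linear":[0,1,-165],"twist":0},{"linear":[0,1,-185],"twist":0},{"linear":[0,1,-196],"twist":0},{"linear":[0,1,-196],"twist":0},{"linear":[0,1,-196],"twist":0},{"linear":[0,1,-196],"twist":0}]'; python3 -m pendant '[{"linear":[0,0,0],"twist":0},{"linear":[0,0,0],"twist":0},{"linear":[0,0,0],"twist":0},{"linear":[0,0,0],"twist":0},{"linear":[0,0,0],"twist":0},{"linear":[0,0,0],"twist":0},{"linear":[0,0,0],"twist":0},{"linear":[0,0,0],"twist":0}]' 255
```

```text
time: 3.2
tool_pos: [504.0, 349.9, 31.7]
tcp_rot: [-3.141, -0.002, 0.037]
contact_force: [0.4, -0.3, -0.0]
grip_width: 91.4
time: 4.2
tool_pos: [503.3, 349.8, 30.7]
tcp_rot: [3.141, 0.0, 0.037]
contact_force: [-2.0, 0.6, -0.2]
grip_width: 53.5
```

```bash
python3 -m pendant '[{"linear":[0,0,20],"twist":0},{"linear":[0,0,50],"twist":0},{"linear":[0,0,75],"twist":0},{"linear":[-2,-30,80],"twist":0},{"linear":[-5,-80,80],"twist":0},{"linear":[-7,-130,80],"twist":0},{"linear":[-10,-180,80],"twist":0},{"linear":[-12,-230,80],"twist":0},{"linear":[-14,-275,80],"twist":0},{"linear":[-15,-298,80],"twist":0},{"linear":[-15,-306,80],"twist":0},{"linear":[-15,-306,80],"twist":0},{"linear":[-15,-306,80],"twist":0},{"linear":[-15,-306,80],"twist":0},{"linear":[-15,-306,80],"twist":0},{"linear":[-15,-306,80],"twist":0}]'
python3 - <<'E'
from h import *
s=cap('scene','scene2.png');o=bot.get_obs();print(o['tool_pos'],o['contact_force'],o['grip_width'])
t=cap('top','top2.png')
a=cv2.resize(s['frame'][130:300,180:380],(588,500),interpolation=cv2.INTER_CUBIC)
cv2.imwrite('pics/crop3.png',np.clip(a*1.6,0,255).astype(np.uint8))
E
```

```text
time: 6.2
tool_pos: [488.5, 44.1, 110.7]
tcp_rot: [3.142, -0.0, 0.037]
contact_force: [-0.2, -0.2, -3.6]
grip_width: 53.4
[488.49584203  43.9856863  110.75511457] [-0.30804454  0.11225429 -3.90758421] 53.48355059762036
```

View pics/crop3.png

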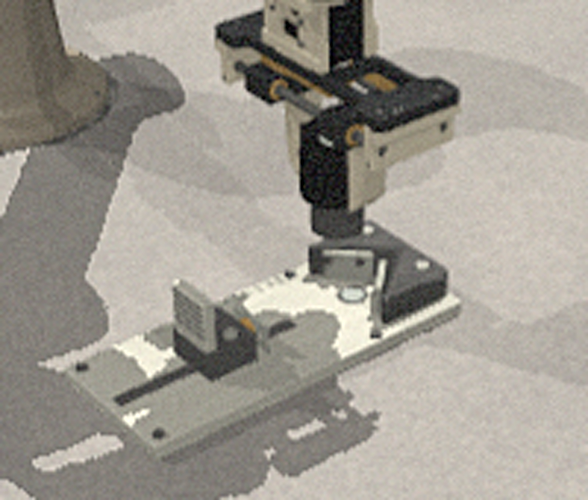

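The condenser hangs upright in the gripper above the bed (foot at crop (337,232)), with the V and window beneath and clear. Lowering.

```bash
python3 -m pendant '[{"linear":[0,0,-25],"twist":0},{"linear":[0,0,-45],"twist":0},{"linear":[0,0,-58],"twist":0},{"linear":[0,0,-64],"twist":0},{"linear":[0,0,-66],"twist":0},{"linear":[0,0,-66],"twist":0},{"linear":[0,0,-66],"twist":0},{"linear":[0,0,-66],"twist":0}]'; python3 -m pendant '[{"linear":[0,0,-1],"twist":0},{"linear":[0,0,-1],"twist":0},{"linear":[0,0,-1],"twist":0},{"linear":[0,0,-1],"twist":0}]';python3 -m pendant '[{"linear":[0,0,-0.6],"twist":0},{"linear":[0,0,-0.6],"twist":0},{"linear":[0,0,-0.6],"twist":0},{"linear":[0,0,-0.6],"twist":0}]'
```

```text
time: 7.3
tool_pos: [488.7, 43.8, 45.1]
tcp_rot: [3.142, -0.001, 0.037]
contact_force: [0.3, 0.1, -4.8]
grip_width: 53.2
time: 7.8
tool_pos: [488.5, 43.8, 43.7]
tcp_rot: [3.142, -0.0, 0.037]
contact_force: [-0.4, -0.6, -3.5]
grip_width: 53.6
time: 8.3
tool_pos: [488.5, 43.8, 43.2]
tcp_rot: [3.142, -0.0, 0.037]
contact_force: [0.2, 0.4, -3.5]
grip_width: 53.3
```

```bash
for i in 1 2 3; do python3 -m pendant '[{"linear":[0,0,-0.4],"twist":0},{"linear":[0,0,-0.4],"twist":0},{"linear":[0,0,-0.4],"twist":0}]' | grep -E 'pos|contact'; done
```

```text
tool_pos: [488.5, 43.8, 42.7]
contact_force: [0.6, 0.1, -4.0]
tool_pos: [488.7, 43.8, 42.6]
contact_force: [-0.8, 0.3, 1.5]
tool_pos: [488.9, 43.8, 42.6]
contact_force: [-1.8, 0.2, 5.7]
```

It is standing on the bed. Letting go, then rising clear.

```bash
python3 -m pendant '[{"linear":[0,0,0.4],"twist":0},{"linear":[0,0,0.4],"twist":0},{"linear":[0,0,0.4],"twist":0},{"linear":[0,0,0.4],"twist":0},{"linear":[0,0,0.4],"twist":0},{"linear":[0,0,0.4],"twist":0},{"linear":[0,0,0.4],"twist":0},{"linear":[0,0,15],"twist":0},{"linear":[0,0,45],"twist":0},{"linear":[0,0,85],"twist":0},{"linear":[0,0,120],"twist":0},{"linear":[0,-40,120],"twist":0},{"linear":[2,-90,120],"twist":0},{"linear":[4,-140,120],"twist":0},{"linear":[5,-175,120],"twist":0},{"linear":[6,-185,120],"twist":0},{"linear":[6,-185,120],"twist":0},{"linear":[6,-185,120],"twist":0}]' 0
python3 - <<'E'
from h import *
s=cap('scene','scene3.png');t=cap('top','top3.png')
uv,P=cloud(t);seat=np.array([487.6,57.9]); th=np.deg2rad(92.4); R=np.array([[np.cos(th),-np.sin(th)],[np.sin(th),np.cos(th)]])
for c in(t,s):
    uv,P=cloud(c);L=(P[:,:2]-seat)@R; z=P[:,2]
    m=(np.hypot(L[:,0]+14,L[:,1])<35)&(z>81); print('lens',m.sum(),L[m].mean(0),np.median(z[m]))
    m=(abs(L[:,1])<18)&(L[:,0]>-185)&(L[:,0]<-80)&(z>68)&(z<82); print('lug',m.sum(),L[m].min(0) if m.any() else 0)
a=cv2.resize(s['frame'][130:300,180:380],(588,500),interpolation=cv2.INTER_CUBIC)
cv2.imwrite('pics/crop4.png',np.clip(a*1.6,0,255).astype(np.uint8))
E
```

```text
time: 11.68
tool_pos: [494.4, -140.0, 162.1]
tcp_rot: [-3.141, 0.0, 0.038]
contact_force: [-0.1, -0.3, 0.4]
grip_width: 92.2
lens 296 [-13.97845622  -1.57468969] 85.36890106477034
lug 107 [-148.95198272  -17.98987279]
lens 111 [-14.1349742   -4.25719758] 84.02806372815763
lug 63 [-148.23032471  -17.40797238]
```

View pics/crop4.png

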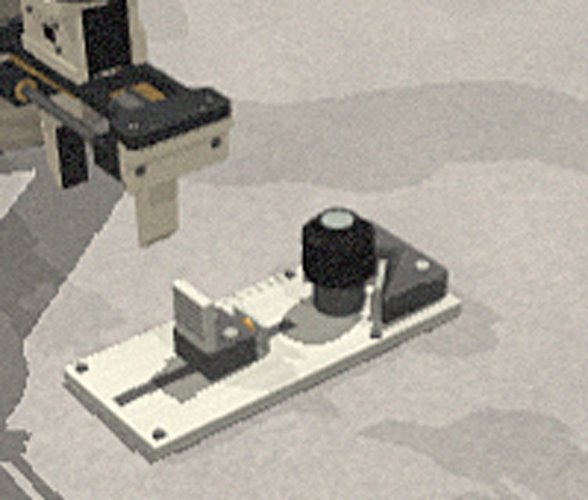

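The condenser stands upright on the bed, let go, at about fixture (-14, -2). Closing the fingers and going down behind the lug.

```bash
python3 -m pendant '[{"linear":[0,0,-30],"twist":0},{"linear":[0,0,-60],"twist":0},{"linear":[0,0,-90],"twist":0},{"linear":[0,0,-110],"twist":0},{"linear":[0,0,-116],"twist":0},{"linear":[0,0,-116],"twist":0},{"linear":[0,0,-116],"twist":0},{"linear":[-0.5,10,-116],"twist":0},{"linear":[-1,20,-116],"twist":0},{"linear":[-1,25,-116],"twist":0},{"linear":[-1,28,-116],"twist":0},{"linear":[-1,28,-116],"twist":0},{"linear":[-1,28,-116],"twist":0}]' 255;  python3 -m pendant '[{"linear":[0,2,0],"twist":0},{"linear":[0,4,0],"twist":0},{"linear":[0,6,0],"twist":0},{"linear":[0,8,0],"twist":0},{"linear":[0,10,0],"twist":0},{"linear":[-0.5,12,0],"twist":0},{"linear":[-0.5,14,0],"twist":0},{"linear":[-0.5,16,0],"twist":0}]'
```

```text
time: 13.4
tool_pos: [493.5, -113.4, 45.9]
tcp_rot: [3.142, -0.0, 0.037]
contact_force: [0.0, -0.2, -0.2]
grip_width: 0.4
time: 14.4
tool_pos: [492.9, -98.1, 46.0]
tcp_rot: [3.14, 0.0, 0.038]
contact_force: [-1.4, -6.3, 0.3]
grip_width: 0.4
```

Drag of about 6 N is showing, so I am in contact. Pushing on while still short of the condenser.

```bash
python3 -m pendant '[{"linear":[0,3,0],"twist":0},{"linear":[0,7,0],"twist":0},{"linear":[-0.5,11,0],"twist":0},{"linear":[-0.5,15,0],"twist":0},{"linear":[-1,19,0],"twist":0},{"linear":[-1,23,0],"twist":0},{"linear":[-1,27,0],"twist":0},{"linear":[-1.5,31,0],"twist":0},{"linear":[-1.5,34,0],"twist":0},{"linear":[-1.5,37,0],"twist":0},{"linear":[-1.5,39,0],"twist":0},{"linear":[-1.5,41,0],"twist":0},{"linear":[-1.5,42,0],"twist":0}]'
python3 - <<'E'
from h import *
s=cap('scene','scene4.png');t=cap('top','top4.png')
print(bot.get_obs()['tool_pos'],bot.get_obs()['contact_force'])
a=cv2.resize(s['frame'][130:300,180:380],(588,500),interpolation=cv2.INTER_CUBIC)
cv2.imwrite('pics/crop5.png',np.clip(a*1.6,0,255).astype(np.uint8))
E
```

```text
time: 16.02
tool_pos: [491.1, -56.1, 46.0]
tcp_rot: [3.14, 0.001, 0.037]
contact_force: [-2.5, -6.9, 1.0]
grip_width: 0.4
[491.06193399 -55.99456181  45.95501973] [-1.6127316  -4.92226016  1.06183543]
```

View pics/crop5.png

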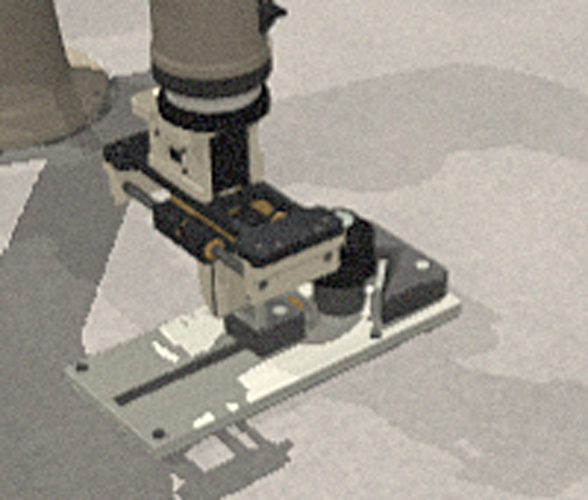

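The jaw pushes cleanly with its pad short of the condenser (about 10 mm left), and the gripper body is well above it. Going slowly now.

```bash
python3 -m pendant '[{"linear":[0,1,0],"twist":0},{"linear":[0,2,0],"twist":0},{"linear":[0,3,0],"twist":0},{"linear":[0,4,0],"twist":0},{"linear":[0,5,0],"twist":0},{"linear":[0,6,0],"twist":0},{"linear":[0,7,0],"twist":0},{"linear":[0,8,0],"twist":0},{"linear":[0,9,0],"twist":0},{"linear":[-0.5,10,0],"twist":0},{"linear":[-0.5,11,0],"twist":0},{"linear":[-0.5,12,0],"twist":0},{"linear":[-0.5,13,0],"twist":0},{"linear":[-0.5,14,0],"twist":0}]'
python3 -m pendant '[{"linear":[0,0.7,0],"twist":0},{"linear":[0,1.4,0],"twist":0},{"linear":[0,2.1,0],"twist":0},{"linear":[0,2.8,0],"twist":0},{"linear":[0,3.5,0],"twist":0},{"linear":[0,4.2,0],"twist":0},{"linear":[0,5,0],"twist":0}]'
```

```text
time: 17.88
tool_pos: [490.5, -42.1, 45.9]
tcp_rot: [3.14, 0.001, 0.037]
contact_force: [-3.0, -6.4, 1.2]
grip_width: 0.4
time: 18.75
tool_pos: [490.3, -37.2, 45.9]
tcp_rot: [3.14, 0.001, 0.037]
contact_force: [-3.7, -7.6, 1.2]
grip_width: 0.7
```

```bash
python3 -m pendant '[{"linear":[-0.5,0.6,0],"twist":0},{"linear":[-0.5,1.2,0],"twist":0},{"linear":[-0.5,1.8,0],"twist":0},{"linear":[-0.5,2.4,0],"twist":0},{"linear":[-0.5,3,0],"twist":0}]'; python3 -m pendant '[{"linear":[0,0.5,0],"twist":0},{"linear":[0,1,0],"twist":0},{"linear":[0,1.5,0],"twist":0},{"linear":[0,1.5,0],"twist":0}]'
python3 - <<'E'
from h import *
t=cap('top','top5.png');s=cap('scene','scene5.png')
seat=np.array([487.6,57.9]); th=np.deg2rad(92.4); R=np.array([[np.cos(th),-np.sin(th)],[np.sin(th),np.cos(th)]])
for c in(t,s):
    uv,P=cloud(c);L=(P[:,:2]-seat)@R; z=P[:,2]
    m=(np.hypot(L[:,0]+7,L[:,1])<30)&(z>81)&(z<92)
    if m.any(): print('lens',m.sum(),L[m].mean(0),L[m].min(0),L[m].max(0))
E
```

```text
time: 19.38
tool_pos: [490.2, -34.3, 46.0]
tcp_rot: [3.14, 0.001, 0.037]
contact_force: [-2.2, -5.9, 0.8]
grip_width: 0.2
time: 19.88
tool_pos: [490.1, -32.7, 46.0]
tcp_rot: [3.14, 0.001, 0.037]
contact_force: [-2.2, -6.9, 0.7]
grip_width: 0.5
lens 274 [-4.73616561 -1.47888753] [-20.28997497 -19.42494483] [13.05786095 21.36418098]
```

The lens has moved from -14 to about -4.7 mm, so about 4 mm is left. Small steps, watching the force.

```bash
python3 -m pendant '[{"linear":[0,0.4,0],"twist":0},{"linear":[0,0.8,0],"twist":0},{"linear":[0,1.2,0],"twist":0},{"linear":[0,1.5,0],"twist":0},{"linear":[0,1.5,0],"twist":0}]'|grep -E 'pos|cont'; python3 -m pendant '[{"linear":[0,0.3,0],"twist":0},{"linear":[0,0.6,0],"twist":0},{"linear":[0,0.9,0],"twist":0},{"linear":[0,1,0],"twist":0}]'|grep -E 'pos|cont'; python3 -m pendant '[{"linear":[0,0.2,0],"twist":0},{"linear":[0,0.4,0],"twist":0},{"linear":[0,0.4,0],"twist":0}]'|grep -E 'pos|cont'
```

```text
tool_pos: [490.0, -31.2, 45.9]
contact_force: [-2.0, -5.8, 1.0]
tool_pos: [490.0, -30.2, 45.9]
contact_force: [-2.5, -6.8, 0.5]
tool_pos: [490.0, -29.8, 46.0]
contact_force: [-2.8, -7.1, 0.8]
```

```bash
for i in 1 2 3; do python3 -m pendant '[{"linear":[0,0.2,0],"twist":0},{"linear":[0,0.4,0],"twist":0},{"linear":[0,0.4,0],"twist":0}]'|grep -E 'pos|cont'; done
```

```text
tool_pos: [490.0, -29.4, 46.0]
contact_force: [-2.0, -6.8, 1.4]
tool_pos: [489.9, -29.0, 45.9]
contact_force: [-3.5, -5.9, 0.9]
tool_pos: [489.9, -28.6, 46.0]
contact_force: [-3.3, -6.1, 1.4]
```

```bash
for i in 1 2 3; do python3 -m pendant '[{"linear":[0,0.2,0],"twist":0},{"linear":[0,0.4,0],"twist":0},{"linear":[0,0.4,0],"twist":0}]'|grep -E 'pos|cont'; done
```

```text
tool_pos: [489.9, -28.3, 45.9]
contact_force: [-3.2, -6.9, 0.9]
tool_pos: [489.9, -27.9, 46.0]
contact_force: [-3.3, -6.9, 1.4]
tool_pos: [489.9, -27.5, 46.0]
contact_force: [-2.6, -6.9, 1.5]
```

```bash
for i in 1 2 3; do python3 -m pendant '[{"linear":[0,0.2,0],"twist":0},{"linear":[0,0.4,0],"twist":0},{"linear":[0,0.4,0],"twist":0}]'|grep -E 'pos|cont'; done
```

```text
tool_pos: [489.9, -27.1, 45.9]
contact_force: [-2.7, -7.0, 1.0]
tool_pos: [489.9, -26.9, 45.9]
contact_force: [-2.7, -8.5, 2.3]
tool_pos: [489.8, -26.7, 45.9]
contact_force: [-3.7, -9.0, 0.8]
```

```bash
python3 - <<'E'
from h import *
t=cap('top','top6.png');s=cap('scene','scene6.png')
seat=np.array([487.6,57.9]); th=np.deg2rad(92.4); R=np.array([[np.cos(th),-np.sin(th)],[np.sin(th),np.cos(th)]])
for n in('top3','top5','top6'):
    c=load(n)
    uv,P=cloud(c);L=(P[:,:2]-seat)@R; z=P[:,2]
    m=(np.hypot(L[:,0]+5,L[:,1])<30)&(z>82)&(z<89)
    print('lens',m.sum(),np.median(L[m],0),np.percentile(L[m],[5,95],axis=0))
E
```

```text
lens 262 [-14.28448496  -1.33047255] [[-28.58525842 -15.98868274]
 [  0.74555981  12.7756689 ]]
lens 245 [-4.84282635 -1.74062927] [[-17.88335821 -16.21656702]
 [  8.50068878  13.39795642]]
lens 222 [ 1.43955996 -0.48922264] [[-10.41121235 -14.66581305]
 [ 14.60475685  13.44902807]]
```

The force is climbing and the lens is at the seat, so it is touching the V. A few more small steps, to about 12-13 N.

```bash
for i in 1 2; do python3 -m pendant '[{"linear":[0,0.2,0],"twist":0},{"linear":[0,0.3,0],"twist":0},{"linear":[0,0.3,0],"twist":0}]'|grep -E 'pos|cont'; done; python3 -m pendant '[{"linear":[0,0,0],"twist":0},{"linear":[0,0,0],"twist":0}]'|grep -E 'pos|cont'
```

```text
tool_pos: [489.8, -26.6, 46.0]
contact_force: [-2.9, -10.8, 0.7]
tool_pos: [489.8, -26.5, 46.0]
contact_force: [-3.8, -11.8, 1.6]
tool_pos: [489.9, -26.5, 46.0]
contact_force: [-4.0, -12.5, 2.3]
```

```bash
python3 -m pendant '[{"linear":[0,0.2,0],"twist":0},{"linear":[0,0.2,0],"twist":0},{"linear":[0,0.2,0],"twist":0}]'|grep -E 'pos|cont'; python3 -m pendant '[{"linear":[0,-0.5,0],"twist":0},{"linear":[0,-1,0],"twist":0},{"linear":[0,-2,0],"twist":0},{"linear":[0,-4,0],"twist":0},{"linear":[0,-10,0],"twist":0},{"linear":[0,-20,0],"twist":0},{"linear":[0,-35,10],"twist":0},{"linear":[0,-50,40],"twist":0},{"linear":[0,-80,80],"twist":0},{"linear":[0,-120,120],"twist":0},{"linear":[0,-150,140],"twist":0},{"linear":[0,-150,140],"twist":0},{"linear":[0,-150,140],"twist":0},{"linear":[0,-150,140],"twist":0},{"linear":[0,-150,140],"twist":0},{"linear":[0,-150,140],"twist":0}]'
python3 - <<'E'
from h import *
t=cap('top','top7.png');s=cap('scene','scene7.png')
seat=np.array([487.6,57.9]); th=np.deg2rad(92.4); R=np.array([[np.cos(th),-np.sin(th)],[np.sin(th),np.cos(th)]])
for n in('top6','top7'):
    c=load(n)
    uv,P=cloud(c);L=(P[:,:2]-seat)@R; z=P[:,2]
    m=(np.hypot(L[:,0],L[:,1])<30)&(z>82)&(z<89)
    print('lens',m.sum(),np.median(L[m],0),np.median(z[m]))
    m=(abs(L[:,1])<18)&(L[:,0]>-110)&(L[:,0]<-50)&(z>68)&(z<82); print('lug',m.sum(),L[m].min(0) if m.any() else 0)
a=cv2.resize(s['frame'][150:290,200:350],(420,392),interpolation=cv2.INTER_CUBIC)
b=cv2.resize(t['frame'][236:314,280:390],(556,394),interpolation=cv2.INTER_CUBIC)[:392,:380]
cv2.imwrite('pics/crop6.png',np.clip(np.hstack([a,b])*1.6,0,255).astype(np.uint8))
E
```

```text
tool_pos: [489.8, -26.4, 46.0]
contact_force: [-3.4, -12.8, 0.2]
time: 28.32
tool_pos: [490.4, -173.9, 185.6]
tcp_rot: [-3.141, 0.001, 0.038]
contact_force: [-0.1, -0.3, 0.5]
grip_width: 0.6
lens 222 [ 1.43955996 -0.48922264] 85.73044058592029
lug 0 0
lens 252 [0.02247866 0.09275317] 85.32394613393967
lug 105 [-74.77436415 -16.98236128]
```

View pics/crop6.png

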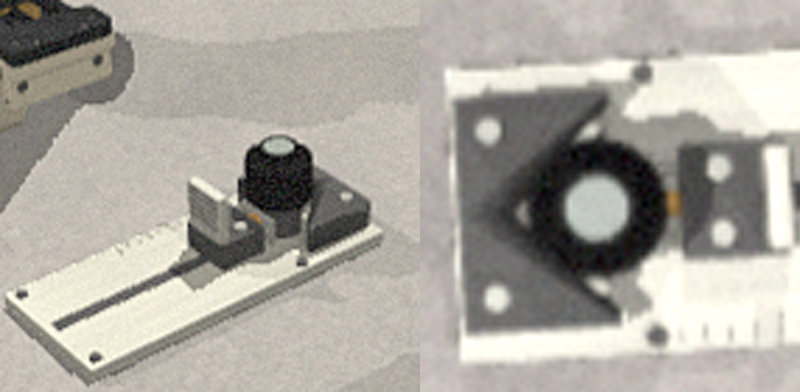

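The condenser stands upright and centred in the V (lens at (0.0, 0.1) mm from the seat), the jaw's pad is behind it, and the robot is clear. Handing in.

```bash
python3 -c "
from plant import bot
print(bot.close_job()); print(bot.get_obs()['time'])"
```

```text
the job is handed in; nothing more can be done
None
the job is handed in; nothing more can be done
```

I stood the black condenser upright on the bed about 14 mm short of the seat, let go of it, and pushed the jaw's lug with the closed fingers. It slid into the V. I stopped at about 12.8 N along the push, drag included, then backed off. The job is handed in at about 28 s, but no verdict is reported.

**Last checks:**
- **Position:** the depth image puts the condenser's axis within about 0.1 mm of the seat. The camera calibration is only good to about 2 mm.
- **Height:** the top reads 85.3 mm, against 86 mm expected.
- **Hold:** the jaw stayed up behind the condenser after I backed off, and the robot touches nothing. I could not measure the clamp force directly. With about 6–7 N of drag, it should be about 6 N at the pad.
- **Disagreement:** an earlier reading, taken while I was still pushing with the gripper partly blocking the view, put the axis at about +1.4 mm. The later, unobstructed view gave 0.0 mm.
- **Side force:** up to about 4 N sideways showed on the tool while pushing. I took this for rubbing on the lug.
- **Other parts:** I went near none of them, but did not measure them again at the end.

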